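Rack the spray cans by colour and close the fence for the road

ROBOT

A 6-joint arm with a two-finger parallel gripper is mounted at the origin on the work surface. World frame = base frame: x ahead of the robot, y to its left, z up, the work surface at z = 0. Lengths are in mm, angles in rad, forces in N, time in s.
With the tool pointing down it reaches from about 350 to 975 mm from the base axis. Payload 7.1 kg.
Tool frame: the origin (TCP) lies at the very end of the fingers, on their centre line; the grasp point (between the pads) lies 19 mm behind it; z points along the fingers, y is the line along which they close (so a half turn about z gives the same grasp; the last joint's range is limited). The gripper opens to 88 mm and grips with 3 to 60 N. Pads are 20 mm wide; open, the fingers measure 115 mm over their backs; the gripper's body (75 mm by 178 mm) begins 61 mm behind the grasp point.
Start: joints at [-1.28, 0.423, 1.63, -0, 1.089, -0.019], TCP at [190.56, -595.224, 222.675] pointing down, gripper open.
Joint ranges: [-3, 3], [-0.9, 2.11], [0.09, 2.58], [-1.31, 4.45], [0.11, 2.69], [-2.54, 2.54]. Speed limits (rad/s): [2.39, 2.39, 3.01, 3.14, 3.14, 3.14].

INTERFACE

Orientations are given as a rotation vector (axis times angle).
In Python, from workcell import ctrl, optics gives the robot as it stands.
- The arm moves only by the shell command python3 -m jog 'ROWS'. ROWS is JSON, a list of rows, each a list of 7 numbers: the shift along the tool's x, y, z in units of 40 mm (1.0 is 40 mm), then the turn, a rotation vector about the tool's x, y, z in units of 6 degrees (1.0 is 6 degrees), then the opening, from 0 (shut) to 1 (fully open). A call has 1 to 20 rows; each row shifts and turns the commanded pose from where the row before left it, along the tool's axes as they then stand; what a row does not reach is not made up. A row lasts 1/10 s, in which the tool goes at most 50 mm and 8.59 degrees, less where a joint would pass 70% of its speed; a pose out of reach is approached as far as the arm can. A call is refused whole if a number of a shift passes 1 or a number of a turn 1, either way. A call with a gripper value outside its range is refused whole. The fingers move at their own pace and stop on an object; the grip force is fixed at half the most. Time passes only in rows, so rows that do not move let the fingers close. It gives the time, the measured TCP pose, the force, the opening and the grip force at its end, in the units of the state.
- ctrl.get_obs(): the state, without advancing time (a new reading comes with each control period).
- optics.get_image(name): name is "scene" or "side" or "wrist"; returns the picture (480x640x3 uint8, red, green, blue); there is no depth.
- optics.camera_model(name): a dict with "fov_y" (degrees; the focal length in pixels is half the picture's height over the tangent of half this angle, whatever the lens; pixels are square), "cx", "cy" (the principal point, pixels), "view" (4x4, takes a point from world to camera coordinates); the wrist camera has in their place "hand_eye" (4x4, takes a point from camera to tool coordinates, whose origin is the TCP and whose axes are the flange's). Camera axes: x right, y up, looking along -z (the intrinsics and any distortion apply to the point x, -y, -z); pixel columns grow to the right and rows downward; lengths in mm; the calibration is good to about 2 mm. A picture is of the moment at which its call begins: read the wrist's pose just before it. camera_model takes no time and is no camera call.
- ctrl.close_job(): hands the job in; it is judged then, once.
Trained networks look in the newest picture that a camera, given by its name, has taken for a name from the list of things; names that differ only in an ending like _2 or _b are one class to them, and where a whole thing is asked for, a point or a joint stands for the part that bears it (a point fixed in the world has none). Each returns a list of dicts, best first, with "conf" (0 to 1); they miss things now and then, are a little off and sometimes report something else, mostly with a low value. They report only what shows in the picture. A call takes as long as a camera call. They do not tell look-alikes from the thing itself.
- optics.masks_of(target, camera): "pixels" (480x640 bool, what is visible of it) and "extent" ([centre column, centre row, width, height] in pixels, round what is visible of it).
The state is a dict: "t": time; "qpos": joint angles; "qvel": joint speeds; "joint_torque": joint torques, N m; "ee_pos": TCP position; "orientation": TCP orientation; "ft_force": force on the tool from outside, world axes, zero at the start; "moment": the same for the moment, N m; "width": finger opening in mm; "grasp_force": force on a finger pad.
Only numpy, scipy, OpenCV 4.12 (cv2) and the standard library are available. Lean on these libraries where they do the work, as an engineer would, in place of code of your own. Each camera call takes 0.05 s, during which the arm holds its last target. There are 200 camera calls.

TASK

Pack the spray cans away for the drive: stand the red, yellow and blue can upright on the rack in one neat row, each centred squarely in front of the tile of its own colour on the back ledge, setting them down on the deck rather than dropping them. Then slide the rack's retaining fence fully home against the row by its orange handle. Leave the green can that already stands on the rack where it is, knock no can over, and do not disturb the amber bottle.

Things in the scene. Friction and masses are not known exactly. Their poses are not given: they have to be found in the camera images.
- can_red: Upright spray can, white body with a red band and a red cap: a plain cylinder 52 mm in diameter over its whole height, 150 mm tall, 0.2 to 0.42 kg; the cap is the top 45 mm. Origin: centre of its underside, z up. Starts standing on the bench beside the rack.
- can_yellow: Upright spray can, white body with a yellow band and a yellow cap: a plain cylinder 52 mm in diameter over its whole height, 150 mm tall, 0.2 to 0.42 kg; the cap is the top 45 mm. Origin: centre of its underside, z up. Starts standing on the bench beside the rack.
- can_blue: Upright spray can, white body with a blue band and a blue cap: a plain cylinder 52 mm in diameter over its whole height, 150 mm tall, 0.2 to 0.42 kg; the cap is the top 45 mm. Origin: centre of its underside, z up. Starts standing on the bench beside the rack.
- can_green: Upright spray can, white body with a green band and a green cap: a plain cylinder 52 mm in diameter over its whole height, 150 mm tall, 0.2 to 0.42 kg; the cap is the top 45 mm. Origin: centre of its underside, z up. Starts already standing in its place on the rack, among the other places; to be left alone.
- tile_red: Flat red tile, 46 mm (along y) by 30 mm (along x) by 4 mm, fixed on the rack's back ledge, the mark of the red can's place. Origin: centre of its underside, axes parallel to the rack's. The can's place is on the deck, its centre 52 mm from the tile's origin along the tile's -x, with no offset along y.
- tile_yellow: Flat yellow tile, 46 mm (along y) by 30 mm (along x) by 4 mm, fixed on the rack's back ledge, the mark of the yellow can's place. Origin: centre of its underside, axes parallel to the rack's. The can's place is on the deck, its centre 52 mm from the tile's origin along the tile's -x, with no offset along y.
- tile_blue: Flat blue tile, 46 mm (along y) by 30 mm (along x) by 4 mm, fixed on the rack's back ledge, the mark of the blue can's place. Origin: centre of its underside, axes parallel to the rack's. The can's place is on the deck, its centre 52 mm from the tile's origin along the tile's -x, with no offset along y.
- tile_green: Flat green tile, 46 mm (along y) by 30 mm (along x) by 4 mm, fixed on the rack's back ledge, the mark of the green can's place. Origin: centre of its underside, axes parallel to the rack's. The can's place is on the deck, its centre 52 mm from the tile's origin along the tile's -x, with no offset along y.
- rack: Dark steel can rack, fixed. Origin: at bench level under the middle of the row; x to its back (away from robot), y along the row, z up. Deck 40 mm high, x -75 to 32, y +-135 mm; behind it a ledge 75 mm high, x 32 to 72. Four places at y -96, -32, 32, 96 mm on x = 0 (12 mm between cans), one per tile; the tiles' order changes. Guides at the ends, y +-145 to 167, 30 mm high, x -190 to 32.
- fence (a joint): How far the rack's fence stands open (m): 0 home, 0.09 fully open. Aluminium rail along the row in front of the cans, 68 to 90 mm above the bench; it slides along the rack's x with 3 N of friction plus 12 N per m/s, stays where it is left, and meets a hard stop at home, 5 mm clear of the faces of well-placed cans.
- fence_handle (a point): Centre of the top face of the fence's orange upright handle plate: 14 mm thick (rack's x), 50 mm wide (y), 70 to 130 mm above the bench. With the fence home this point is at x -98 mm, y 0 in the rack's frame. Push its front (robot side) face, or pinch its 14 mm.
- solvent: Amber bottle with a black cap, 60 mm in diameter, 130 mm tall, standing on the bench right of the rack; not part of the job. Origin: centre of its underside.
Not all that is in view belongs to the job. There is more than one size of the can_blue; the one meant has the size given above. Of the things that look like the can_red, the smaller one is meant.

How it is judged (in metres and radians):
On the way, in this order (a step that is already met when the one before it is completed fails the run):
1. the red, yellow and blue can stand upright on the deck in front of their own tiles (y of can_red in the frame of tile_red between -0.012 and 0.012 m and x of can_red in the frame of tile_red between -0.072 and -0.032 m and z of can_red in the frame of rack between 0.034 and 0.046 m and angle between each of can_red, can_yellow, can_blue's own z axis and vertical below 0.1 rad and y of can_yellow in the frame of tile_yellow between -0.012 and 0.012 m and x of can_yellow in the frame of tile_yellow between -0.072 and -0.032 m and z of can_yellow in the frame of rack between 0.034 and 0.046 m and y of can_blue in the frame of tile_blue between -0.012 and 0.012 m and x of can_blue in the frame of tile_blue between -0.072 and -0.032 m and z of can_blue in the frame of rack between 0.034 and 0.046 m), for 0.2 s.
2. the fence has been slid home (within 6 mm) (value of joint fence below 0.006 m), for 0.2 s.
At the end, for the whole second after the job is handed in: All four cans stand at rest and upright (within 0.1 rad) on the deck, each within 12 mm of its own tile's place along the row and 12 mm across it, and the fence is home (within 6 mm) (y of can_red in the frame of tile_red between -0.012 and 0.012 m and x of can_red in the frame of tile_red between -0.064 and -0.04 m and z of can_red in the frame of rack between 0.034 and 0.046 m and angle between each of can_red, can_yellow, can_blue, can_green's own z axis and vertical below 0.1 rad and y of can_yellow in the frame of tile_yellow between -0.012 and 0.012 m and x of can_yellow in the frame of tile_yellow between -0.064 and -0.04 m and z of can_yellow in the frame of rack between 0.034 and 0.046 m and y of can_blue in the frame of tile_blue between -0.012 and 0.012 m and x of can_blue in the frame of tile_blue between -0.064 and -0.04 m and z of can_blue in the frame of rack between 0.034 and 0.046 m and y of can_green in the frame of tile_green between -0.012 and 0.012 m and x of can_green in the frame of tile_green between -0.064 and -0.04 m and z of can_green in the frame of rack between 0.034 and 0.046 m and linear speed of each of can_red, can_yellow, can_blue, can_green below 0.02 m/s and angular speed of each of can_red, can_yellow, can_blue, can_green below 0.2 rad/s and value of joint fence below 0.006 m); the robot touches nothing.
It fails at once if a can is tipped by more than 0.6 rad (angle between any of can_red, can_yellow, can_blue, can_green's own z axis and vertical above 0.6 rad).
It fails at once if a can is dropped (touched by nothing with its foot more than 15 mm above the deck) ((z of can_red in the frame of rack above 0.055 m and contact force between can_red and anything else below 0.01 N) or (z of can_yellow in the frame of rack above 0.055 m and contact force between can_yellow and anything else below 0.01 N) or (z of can_blue in the frame of rack above 0.055 m and contact force between can_blue and anything else below 0.01 N)).
It fails at once if the green can is moved by more than 12 mm (distance of can_green from where it was at the start of the episode above 0.012 m).
It fails at once if the amber bottle is moved by more than 25 mm or tipped (distance of solvent from where it was at the start of the episode above 0.025 m or angle between solvent's own z axis and vertical above 0.3 rad).
It also fails if it takes over 72 s, if anything falls off the work surface, if the arm or the gripper's body presses on something with over 40 N, if the wrist force passes 120 N, or if a joint passes its speed limit or range.

## Working session

There is one attempt and no reset: what is moved stays moved. The work goes in short steps, Python scripts to look and compute and a shell command to move; the robot and the scene stay as the last step left them, time stands still between calls to the robot, and variables do not carry over. Pictures are saved under pics/ and viewed, at most 10 in all, crops included, and the job is handed in when it is done.

```bash
mkdir -p pics; ls; python3 - <<'E'
from workcell import ctrl, optics
import cv2, numpy as np
print(ctrl.get_obs())
ims=[]
for n in ("scene","side"):
    im=optics.get_image(n); ims.append(im)
    cv2.imwrite(f"pics/{n}0.png",im[:,:,::-1])
    print(n,optics.camera_model(n))
    for t in "can_red can_yellow can_blue can_green tile_red tile_yellow tile_blue tile_green fence_handle solvent".split():
        print(n,t,[(round(d["conf"],2),np.round(d["extent"],1).tolist()) for d in optics.masks_of(t,n)])
print(optics.camera_model("wrist"))
E
```

```text
pics
{'t': 0.0, 'qpos': array([-1.27998964e+00,  4.23826463e-01,  1.63070295e+00, -1.24645615e-05,
        1.08859926e+00, -1.89656826e-02]), 'qvel': array([-8.59863168e-07,  1.74469641e-03, -1.01659228e-04,  4.03141056e-04,
        1.22722016e-04, -1.43847183e-03]), 'joint_torque': array([ 3.22864144e-04, -5.44624293e+01, -2.73672616e+01,  6.42866967e-02,
        2.26327922e-02, -1.23481300e-04]), 'ee_pos': array([ 190.40551291, -594.69623445,  221.90558852]), 'orientation': array([-3.10248136e+00, -4.84420535e-01,  3.43951828e-04]), 'ft_force': array([-0.06555043,  0.28768986,  0.01220522]), 'moment': array([0.02259229, 0.03504811, 0.02661539]), 'grasp_force': 0.0, 'width': 88.38950294118432}
scene {'fov_y': 50.56563896700531, 'cx': 329.4706372774303, 'cy': 243.4428485679016, 'view': array([[ 5.39951485e-01,  8.41594725e-01, -1.30656662e-02,
        -2.82058557e+02],
       [-7.06641484e-01,  4.61692269e-01,  5.36188457e-01,
         2.99611805e+02],
       [ 4.57285694e-01, -2.80283012e-01,  8.43997172e-01,
        -1.63957811e+03],
       [ 0.00000000e+00,  0.00000000e+00,  0.000
[... 1509 characters left out ...]
, 278.8, 21.5, 17.5])]
side tile_blue [(0.6, [353.5, 316.8, 24.2, 25.1])]
side tile_green [(0.62, [411.0, 264.2, 18.7, 17.5])]
side fence_handle [(0.61, [322.0, 256.8, 110.7, 99.0])]
side solvent [(0.9, [218.9, 408.2, 39.7, 56.4]), (0.68, [393.1, 237.1, 32.9, 64.3])]
{'fov_y': 61.30259017098565, 'cx': 325.6383616575291, 'cy': 244.7756624076968, 'hand_eye': array([[-1.08698709e-03,  9.67675774e-01,  2.52195191e-01,
         6.72975956e+01],
       [ 9.99999402e-01,  1.08158708e-03,  1.60038029e-04,
         1.54952879e-01],
       [-1.17906136e-04,  2.52195214e-01, -9.67676372e-01,
        -1.62046406e+02],
       [ 0.00000000e+00,  0.00000000e+00,  0.00000000e+00,
         1.00000000e+00]])}
```

View pics/scene0.png

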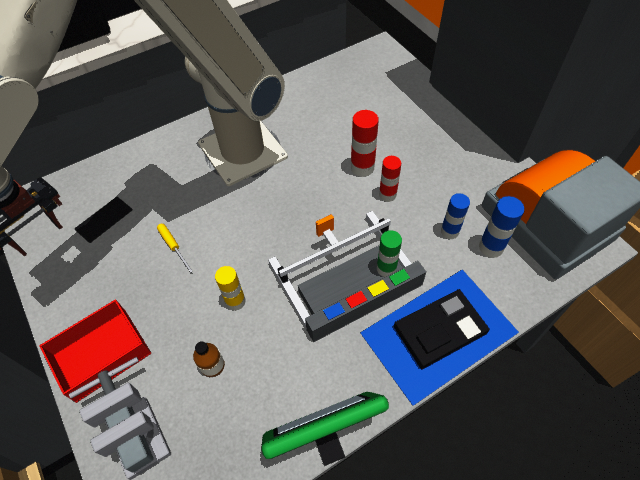

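View pics/side0.png

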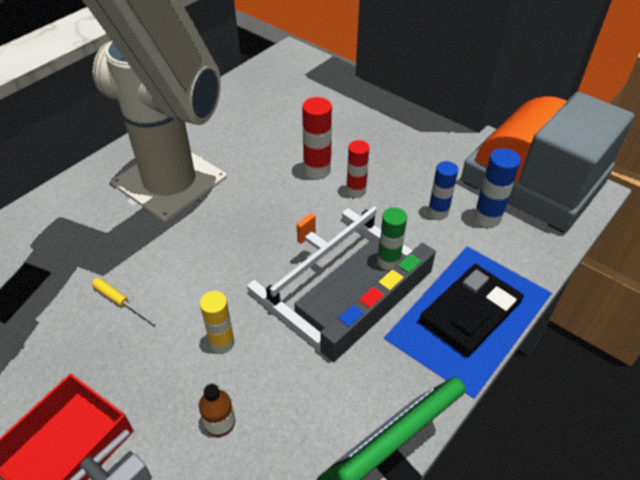

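```bash
cat > h.py <<'E'
import numpy as np, cv2
from workcell import ctrl, optics
from scipy.optimize import least_squares
from scipy.spatial.transform import Rotation as R
def K(m): 
    f=240/np.tan(np.radians(m["fov_y"])/2); return f
def proj(m,P,view=None):
    V=m["view"] if view is None else view
    c=np.atleast_2d(P)@V[:3,:3].T+V[:3,3]; f=K(m)
    return np.c_[m["cx"]+f*c[:,0]/-c[:,2], m["cy"]+f*-c[:,1]/-c[:,2]]
def tri(ms,uvs):
    P0=np.array([600,0,50.])
    r=least_squares(lambda p:np.concatenate([proj(m,p)[0]-uv for m,uv in zip(ms,uvs)]),P0)
    return r.x,np.abs(r.fun).max()
a=np.linspace(0,2*np.pi,60)
def cyl(x,y,z,r,h): 
    c=np.c_[x+r*np.cos(a),y+r*np.sin(a)]
    return np.r_[np.c_[c,0*a+z],np.c_[c,0*a+z+h]]
def bbox(uv): 
    lo,hi=uv.min(0),uv.max(0); return np.r_[(lo+hi)/2,hi-lo]
def wristview(o):
    T=np.eye(4); T[:3,:3]=R.from_rotvec(o["orientation"]).as_matrix(); T[:3,3]=o["ee_pos"]
    return np.linalg.inv(T@optics.camera_model("wrist")["hand_eye"])
E
cat > m.py <<'E'
from h import *
ms=[optics.camera_model(n) for n in("scene","side")]
ims=[cv2.imread(f"pics/{n}0.png") for n in("scene","side")]
B={"red":([390.2,177.3,22.7,41.8],[358.4,168.4,21.7,55.8]),"redbig":([363.0,143.1,24.2,66.1],[318.5,138.3,24.3,80.5]),
"yellow":([230.2,288.2,30.1,43.],[217.6,319.7,29.9,64.8]),"blue":([456,215.8,25,43],[443,189.4,28,56]),"bluebig":([502,227.2,42,60.4],[496,188,45,76]),
"green":([388.1,255.2,26.1,42.8],[393.8,237.8,29.8,62.2]),"solvent":([209.7,358.7,30,34],[218.9,408.2,39.7,50])}
# refine by dense masks: pixel set from GrabCut-like: saliency of not-grey is unreliable, so use network mask boxes
for t in "red yellow blue green solvent".split():
    for i,n in enumerate(("scene","side")):
        for d in optics.masks_of("can_"+t if t!="solvent" else t,n):
            p=d["pixels"]; ys,xs=np.where(p); 
            e=np.array([(xs.min()+xs.max())/2,(ys.min()+ys.max())/2,np.ptp(xs)+1,np.ptp(ys)+1])
            print(t,n,round(d["conf"],2),e,p.sum())
            for k in B:
                if k.startswith(t) and np.hypot(*(e[:2]-B[k][i][:2]))<9: B[k][i][:]=e
for k,(b1,b2) in B.items():
    f=lambda p:np.concatenate([bbox(proj(m,cyl(p[0],p[1],p[4],p[2],p[3])))-b for m,b in zip(ms,(b1,b2))])
    g=lambda p:np.r_[f([p[0],p[1],p[2],p[3],40 if k=="green" else 0])]
    r=least_squares(g,[600,0,26,150],loss="soft_l1",x_scale=[10,10,3,10]); print(k,np.round(r.x,1),np.round(g(r.x),1))
# tiles & handle by hue
seed={"red":[(355,299),(371,297)],"yellow":[(378,289),(391,280)],"blue":[(334,311),(351,315)],"green":[(400,277),(411,263)],"orange":[(325,225),(306,228)]}
H={"red":(0,10),"yellow":(22,35),"blue":(105,125),"green":(50,80),"orange":(5,18)}
out={}
for k,s in seed.items():
    uv=[]
    for im,(u,v) in zip(ims,s):
        hsv=cv2.cvtColor(im,cv2.COLOR_BGR2HSV)
        h=hsv[...,0].astype(int); h=np.where(h>170,h-180,h) 
        lo,hi=H[k]; mk=((h>=lo-2)&(h<=hi)&(hsv[...,1]>120)&(hsv[...,2]>60)).astype(np.uint8)
        n,L,st,ce=cv2.connectedComponentsWithStats(mk)
        j=L[v,u]; uv.append(ce[j]); print(k,ce[j].round(1),st[j][2:])
    p,e=tri(ms,uv); out[k]=p; print(k,p.round(1),round(e,2))
np.save("tiles.npy",out,allow_pickle=True)
E
python3 m.py
```

```text
red scene 0.97 [364.5 143.   28.   67. ] 1577
red scene 0.91 [389.5 178.5  22.   46. ] 791
red side 0.87 [316.5 137.   30.   83. ] 2264
red side 0.65 [357.5 168.5  24.   58. ] 1126
yellow scene 0.71 [229.5 287.5  30.   46. ] 912
yellow side 0.96 [217.  321.5  33.   62. ] 1498
blue scene 0.85 [501.  226.5  45.   62. ] 1644
blue scene 0.82 [455.  215.5  29.   46. ] 854
blue side 0.8 [442.  189.5  31.   58. ] 1225
blue side 0.73 [497.  187.5  47.   80. ] 2297
blue side 0.61 [392. 238.  29.  63.] 1320
green scene 0.9 [388.5 253.5  26.   46. ] 874
green side 0.86 [392. 238.  27.  63.] 1325
solvent scene 0.93 [208.  358.5  33.   36. ] 846
solvent side 0.9 [217.  409.5  37.   54. ] 1456
solvent side 0.68 [392. 238.  29.  63.] 1412
red [402.7 283.8  26.1 145.3] [ 0.2  0.4  0.4  0.2 -0.2 -0.3 -0.4 -0.1]
redbig [272.3 282.3  36.6 207.2] [-0.1  0.1 -0.1  0.3  0.1 -0.1  0.1 -0.2]
yellow [ 471.7 -264.7   24.1  150.2] [ 0.   0.7 -0.2 -1.6 -0.1 -0.6  0.5  0.5]
blue [606.2 356.1  26.2 143.2] [-0.2  0.3  0.3 -0.3  0.1 -0.4 -0.1  0.1]
bluebig [713.9 415.2  32.9 195.8] [ 0.3  0.6  0.4  0.1 -0.4 -0.4 -0.4 -0.1]
green [625.6 112.1  23.4 149.9] [ 0.2  0.5 -2.5  0.4 -0.2 -0.4  1.  -0.3]
solvent [ 558.8 -372.7   31.1 -108.5] [ 8.4 -1.8 -0.7  1.4 -0.6  5.2  0.6 -1.2]
red [355.9 298.9] [ 21  17 211]
red [371.  296.8] [ 25  21 296]
red [666.7 -12.   68.8] 0.5
yellow [377.6 287.8] [ 22  17 208]
yellow [390.6 279.3] [ 24  20 281]
yellow [671.8  50.8  71.2] 0.46
blue [333.5 310.5] [ 22  18 218]
blue [350.5 315.2] [ 26  22 313]
blue [662.7 -76.3  68.7] 0.45
green [399.1 276.7] [ 21  17 192]
green [409.3 262.7] [ 23  18 231]
green [675.1 116.7  69. ] 0.5
orange [324.4 224.3] [ 18  23 271]
orange [305.4 226.6] [ 18  30 344]
orange [446.9  34.4  95.2] 0.27
```

```bash
cat >> h.py <<'E'
def look(*things, save=None, zb={}):
    """wrist picture; fit cans, print estimates"""
    o=ctrl.get_obs(); im=optics.get_image("wrist"); m=optics.camera_model("wrist"); V=wristview(o)
    if save: cv2.imwrite(f"pics/{save}.png",im[:,:,::-1])
    for t in things:
        for d in optics.masks_of(t,"wrist"):
            if d["conf"]<.3: continue
            ys,xs=np.where(d["pixels"]); b=np.array([(xs.min()+xs.max())/2,(ys.min()+ys.max())/2,np.ptp(xs)+1,np.ptp(ys)+1])
            cen=np.array([xs.mean(),ys.mean()])
            z0=zb.get(t,40 if "green" in t else 0); r0,h=(30,130) if t=="solvent" else (26,150)
            if t.startswith("tile"):
                r=least_squares(lambda p:proj(m,[p[0],p[1],79],V)[0]-cen,o["ee_pos"][:2]); print(t,round(d["conf"],2),"px",cen.round(1),b[2:],"xy",r.x.round(1))
            else:
                edge=b[0]-b[2]/2<2 or b[0]+b[2]/2>638 or b[1]-b[3]/2<2 or b[1]+b[3]/2>478
                r=least_squares(lambda p:bbox(proj(m,cyl(p[0],p[1],z0,r0,h),V))-b,o["ee_pos"][:2]); print(t,round(d["conf"],2),"px",b,"xy",r.x.round(1),"res",r.fun.round(1),"EDGE" if edge else "")
    return o,im,V,m
def to(x,y,z,psi=None):
    """remaining move in tool axes (units of 40 mm / 6 deg): shift first, then turn about tool z"""
    o=ctrl.get_obs(); M=R.from_rotvec(o["orientation"]).as_matrix()
    s=M.T@(np.array([x,y,z])-o["ee_pos"])/40; ps=np.degrees(np.arctan2(M[1,0],M[0,0]))
    print("t",round(o["t"],2),"pos",o["ee_pos"].round(1),"psi",round(ps,1),"shift",s.round(2),"norm mm",round(np.linalg.norm(s)*40),"turn",None if psi is None else round(-(psi-ps)/6,2))
E
python3 -m jog '[[0.92,-0.57,0,0,0,0,1],[0.92,-0.57,0,0,0,0,1],[0.92,-0.57,0,0,0,0,1],[0.92,-0.57,0,0,0,0,1],[0.92,-0.57,0,0,0,0,1],[0.92,-0.57,0,0,0,0,1],[0.92,-0.57,0,0,0,0,1],[0.92,-0.57,0,0,0,0,1],[0.92,-0.57,0,0,0,0,1],[0.92,-0.57,0,0,0,0,1],[0,0,0,0,0,0,1],[0,0,0,0,0,0,1]]'
python3 -c "
from h import *
look('can_yellow','solvent',save='w1'); to(472,-265,222,86.3)"
```

```text
t: 2.8
ee_pos: [471.9, -265.3, 222.7]
orientation: [3.103, 0.488, -0.0]
ft_force: [0.7, -0.2, -0.3]
width: 87.9
grasp_force: 0.0
can_yellow 0.74 px [326.  240.5  85.  108. ] xy [ 471.9 -265.6] res [ 0.  -0.8  1.2  2.6] 
solvent 0.73 px [542. 122. 143.  85.] xy [ 586.7 -380.4] res [-8.9  4.  21.5 18.4] 
t 2.95 pos [ 470.8 -266.7  222.6] psi 17.7 shift [ 0.04 -0.03  0.02] norm mm 2 turn -11.44
```

View pics/w1.png

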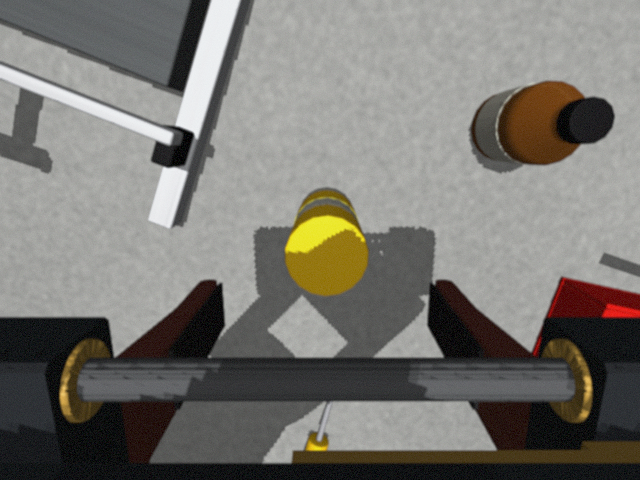

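```bash
python3 -m jog '[[0,0,0.9,0,0,0,1],[0,0,0.9,0,0,0,1],[0,0,0.9,0,0,0,1],[0,0,0.05,0,0,0,1],[0,0,0,0,0,0,0],[0,0,0,0,0,0,0],[0,0,0,0,0,0,0],[0,0,0,0,0,0,0],[0,0,0,0,0,0,0],[0,0,0,0,0,0,0]]'
python3 -c "
from h import *
to(472,-265,262,86.3)"
```

```text
t: 3.95
ee_pos: [472.1, -266.0, 113.6]
orientation: [3.103, 0.485, 0.002]
ft_force: [-1.6, 2.2, 6.7]
width: 51.4
grasp_force: 30.0
t 3.95 pos [ 472.1 -266.   113.6] psi 17.8 shift [ 0.01 -0.02 -3.71] norm mm 148 turn -11.42
```

```bash
python3 -m jog '[[0,0,-0.5,0,0,0,0],[0,0,-0.9,0,0,0,0],[0,0,-0.9,0,0,0,0],[0,0,-0.9,0,0,-0.9,0],[0,0,-0.55,0,0,-0.9,0],[0,0,0,0,0,-1,0],[0,0,0,0,0,-1,0],[0,0,0,0,0,-1,0],[0,0,0,0,0,-1,0],[0,0,0,0,0,-1,0],[0,0,0,0,0,-1,0],[0,0,0,0,0,-1,0],[0,0,0,0,0,-1,0],[0,0,0,0,0,-1,0],[0,0,0,0,0,-0.6,0]]'
python3 -c "
from h import *
to(600,-100,263,86.3)"
```

```text
t: 5.45
ee_pos: [470.9, -265.5, 262.0]
orientation: [-2.289, -2.149, 0.001]
ft_force: [0.0, -0.1, -3.7]
width: 51.8
grasp_force: 30.0
t 5.45 pos [ 470.9 -265.5  262. ] psi 86.4 shift [ 4.33  2.96 -0.03] norm mm 210 turn 0.01
```

```bash
python3 -m jog '[[0.72,0.5,0,0,0,0,0],[0.9,0.6,0,0,0,0,0],[0.9,0.6,0,0,0,0,0],[0.9,0.6,0,0,0,0,0],[0.9,0.66,0,0,0,0,0],[0,0,0,0,0,0,0],[0,0,0,0,0,0,0]]'
python3 -c "
from h import *
o,im,V,m=look('tile_red','tile_yellow','tile_blue','tile_green','can_green','can_yellow','fence_handle',save='w2')
print(V.round(4).tolist(),o['ee_pos'])
to(600,-100,263,86.3)"
```

```text
t: 6.15
ee_pos: [600.9, -100.4, 261.6]
orientation: [-2.291, -2.147, 0.002]
ft_force: [-0.3, -1.1, -4.4]
width: 52.1
grasp_force: 30.0
tile_red 0.69 px [404.  112.9] [40. 59.] xy [668.4 -16. ]
tile_yellow 0.95 px [407.7  29.3] [41. 60.] xy [672.3  45.3]
tile_blue 0.94 px [400.5 191.6] [38. 54.] xy [664.3 -79.6]
can_yellow 0.93 px [325.5 304.5 148.  204. ] xy [ 593.8 -187.1] res [  0.3  17.7 -78.7 -82.1] 
fence_handle 0.87 px [158.5 137.5 156.  276. ] xy [461.8 -65.7] res [  -8.9   60.9  -21.5 -191.2] EDGE
fence_handle 0.41 px [256.5 137.  354.  275. ] xy [474.3 -55.1] res [ -94.2   47.6 -223.7 -194.8] EDGE
[[0.9978, -0.0658, -0.0027, -604.269], [0.063, 0.9657, -0.252, 100.1207], [0.0192, 0.2513, 0.9677, -413.4432], [0.0, 0.0, 0.0, 1.0]] [ 600.87413889 -100.35513224  261.63242176]
t 6.55 pos [ 600.9 -102.2  262.8] psi 86.1 shift [ 0.05 -0.03 -0.01] norm mm 2 turn -0.04
```

View pics/w2.png

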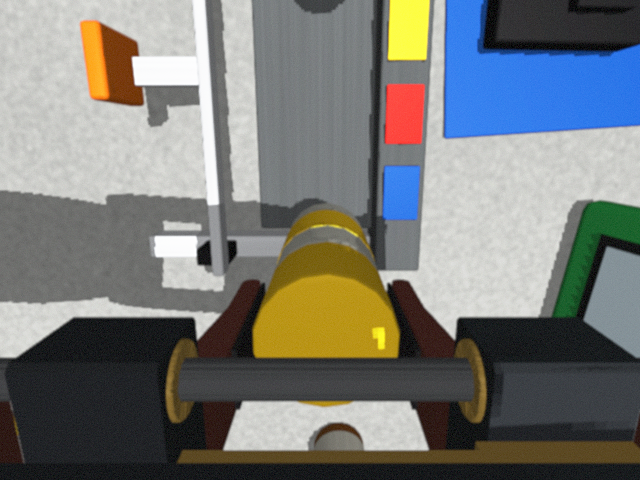

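```bash
python3 -m jog '[[0.8,0,0,0,0,0,0],[0.9,0,0,0,0,0,0],[0.8,0,0,0,0,0,0],[0,0,0,0,0,0,0],[0,0,0,0,0,0,0],[0,0,0,0,0,0,0]]'
cat > rack.py <<'E'
from h import *
o,im,V,m=look('tile_red','tile_yellow','tile_blue','tile_green','can_green',save='w3')
o2=ctrl.get_obs(); print(o["ee_pos"],o2["ee_pos"])
V2=np.array([[0.9978, -0.0658, -0.0027, -604.269], [0.063, 0.9657, -0.252, 100.1207], [0.0192, 0.2513, 0.9677, -413.4432], [0,0,0,1]])
im2=cv2.imread("pics/w2.png"); ob=[]
Y={"blue":-96,"red":-32,"yellow":32,"green":96}
H={"red":(-6,6),"yellow":(24,34),"blue":(106,120),"green":(50,75)}
def tiles(img,V,pred):
    for k,y in Y.items():
        hsv=cv2.cvtColor(img,cv2.COLOR_BGR2HSV); h=hsv[...,0].astype(int); h=np.where(h>170,h-180,h); lo,hi=H[k]
        mk=((h>=lo)&(h<=hi)&(hsv[...,1]>120)&(hsv[...,2]>60)).astype(np.uint8)
        n,L,st,ce=cv2.connectedComponentsWithStats(mk)
        c=np.array([669+.064*y,16+y,79]); u=proj(m,c,V)[0]
        for j in range(1,n):
            x0,y0,w,hh,ar=st[j]
            if ar>1200 and ar<4000 and np.hypot(*(ce[j]-u))<35 and x0>1 and y0>1 and x0+w<639 and y0+hh<479: ob.append((V,k,ce[j])); print(k,ce[j].round(1),w,hh,ar)
tiles(im2,V2,0); tiles(im[:,:,::-1].copy(),V,0)
for zf in (0,1):
    def f(p):
        c,s=np.cos(p[2]),np.sin(p[2])
        return np.concatenate([proj(m,[p[0]-s*Y[k],p[1]+c*Y[k],p[3] if zf else 79],V)[0]-u for V,k,u in ob])
    r=least_squares(f,[669,18,-.06,79.]); p=r.x; print("mid tiles",p.round(2),"res",np.abs(r.fun).max().round(2))
    c,s=np.cos(p[2]),np.sin(p[2])
    for k in Y: print(k,"place",round(p[0]-s*Y[k]-52*c,1),round(p[1]+c*Y[k]-52*s,1))
E
python3 rack.py
```

```text
t: 7.15
ee_pos: [607.9, -2.5, 262.7]
orientation: [2.295, 2.145, -0.0]
ft_force: [-0.5, -0.6, -3.5]
width: 51.4
grasp_force: 30.0
tile_red 0.69 px [397.3 229.8] [37. 51.] xy [668.4 -15.4]
tile_yellow 0.72 px [400.1 155.3] [38. 57.] xy [672.4  48.1]
tile_blue 0.77 px [392.9 278.6] [33. 15.] xy [663.4 -60.2]
tile_green 0.85 px [404.6  74.9] [40. 62.] xy [677.3 110.3]
can_green 0.6 px [343.5  57.   96.  115. ] xy [623.8 108.2] res [-0.   2.5  1.4  4. ] EDGE
[607.88066636  -2.54784909 262.73485903] [607.96385239  -2.33688942 262.6655131 ]
blue [400.4 192.2] 38 54 1923
red [404.  113.3] 40 60 2261
red [397.3 230.3] 36 52 1811
yellow [400.4 155.8] 38 57 2065
mid tiles [ 6.7051e+02  1.5740e+01 -7.0000e-02  7.9000e+01] res 0.37
blue place 612.3 -76.6
red place 616.5 -12.8
yellow place 620.7 51.1
green place 624.9 114.9
mid tiles [ 6.7074e+02  1.5640e+01 -7.0000e-02  7.7690e+01] res 0.19
blue place 612.6 -76.8
red place 616.8 -12.9
yellow place 620.9 51.0
green place 625.1 114.8
```

View pics/w3.png

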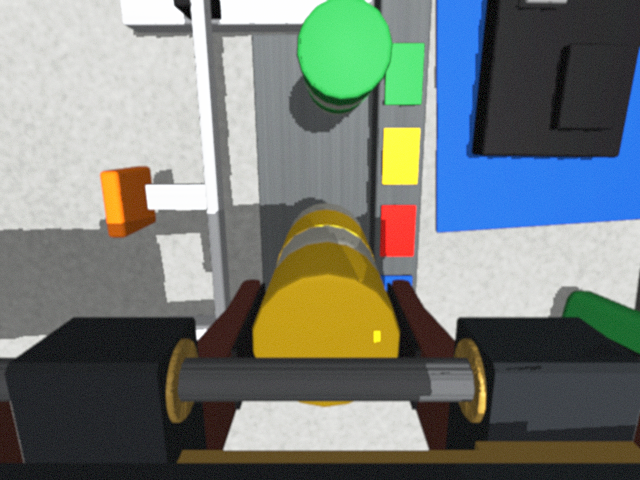

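```bash
python3 -m jog '[[0.5,0.1,0,0,0,0,0],[0.6,0.12,0,0,0,0,0],[0.22,0,0,0,0,0,0],[0,0,0.5,0,0,0,0],[0,0,0.8,0,0,0,0],[0,0,0.8,0,0,0,0],[0,0,0.3,0,0,0,0],[0,0,0,0,0,0,0],[0,0,0,0,0,0,0]]'
python3 -c "
from h import *
to(620.5,49.5,154,86)"
```

```text
t: 8.35
ee_pos: [621.1, 50.3, 167.8]
orientation: [2.294, 2.145, 0.002]
ft_force: [0.5, 0.3, -3.3]
width: 52.1
grasp_force: 30.0
t 8.35 pos [621.1  50.3 167.8] psi 86.1 shift [-0.02 -0.01  0.34] norm mm 14 turn 0.02
```

```bash
python3 -m jog '[[-0.02,0,0.2,0,0,0,0],[0,0,0.1,0,0,0,0],[0,0,0.05,0,0,0,0],[0,0,0,0,0,0,0],[0,0,0,0,0,0,0]]'
```

```text
t: 8.85
ee_pos: [620.6, 49.8, 153.9]
orientation: [2.294, 2.145, 0.001]
ft_force: [-3.0, 0.3, 6.9]
width: 51.9
grasp_force: 30.0
```

```bash
python3 -m jog '[[0,0,0,0,0,0,1],[0,0,0,0,0,0,1],[0,0,0,0,0,0,1],[0,0,0,0,0,0,1],[0,0,-0.4,0,0,0,1],[0,0,-0.9,0,0,0,1],[0,0,-0.9,0,0,0,1],[0,0,-0.8,0,0,0,1],[0.68,-0.73,0,0,0,0,1],[0.68,-0.73,0,0,0,0,1],[0.68,-0.73,0,0,0,0,1],[0.68,-0.73,0,0,0,0,1],[0.68,-0.73,0,0,0,0,1],[0.68,-0.73,0,0,0,0,1],[0.68,-0.73,0,0,0,0,1],[0.68,-0.73,0,0,0,0,1]]'
python3 -m jog '[[0,0,0,0,0,-1,1],[0,0,0,0,0,-1,1],[0,0,0,0,0,-1,1],[0,0,0,0,0,-1,1],[0,0,0,0,0,-1,1],[0,0,0,0,0,-1,1],[0,0,0,0,0,-1,1],[0,0,0,0,0,-1,1],[0,0,0,0,0,-1,1],[0,0,0,0,0,-1,1],[0,0,0,0,0,-1,1],[0,0,0,0,0,-1,1],[0,0,0,0,0,0,1],[0,0,0,0,0,0,1]]'
python3 -c "
from h import *
look('can_red',save='w4'); to(403,284,230,160)"
```

```text
t: 10.45
ee_pos: [400.8, 283.5, 274.0]
orientation: [2.295, 2.145, 0.003]
ft_force: [0.5, -0.4, 0.8]
width: 87.8
grasp_force: 0.0
t: 11.85
ee_pos: [402.0, 282.5, 273.4]
orientation: [0.6, 3.083, 0.001]
ft_force: [-0.8, 0.1, -0.4]
width: 88.1
grasp_force: 0.0
can_red 0.8 px [233.5  63.  156.  127. ] xy [250.1 254.9] res [-19.3 -13.  -44.2 -19.4] EDGE
can_red 0.66 px [326.5 227.5  70.   88. ] xy [401.7 282.2] res [ 0.  -0.8  1.7  2.9] 
t 11.95 pos [401.9 282.5 273.1] psi 158.0 shift [-0.01  0.04  1.08] norm mm 43 turn -0.33
```

View pics/w4.png

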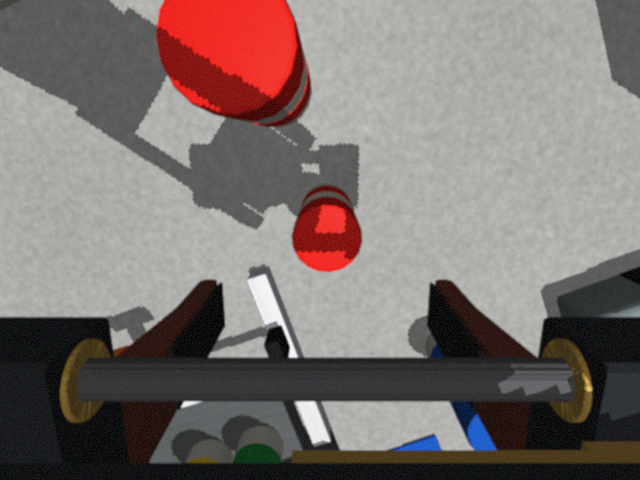

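```bash
python3 -m jog '[[0,0,0.6,0,0,0,1],[0,0,0.9,0,0,0,1],[0,0,0.9,0,0,0,1],[0,0,0.9,0,0,0,1],[0,0,0.67,0,0,0,1],[0,0,0,0,0,0,1],[0,0,0,0,0,0,0],[0,0,0,0,0,0,0],[0,0,0,0,0,0,0],[0,0,0,0,0,0,0],[0,0,0,0,0,0,0],[0,0,0,0,0,0,0]]'
python3 -c "
from h import *
to(402,282,265,86)"
```

```text
t: 13.15
ee_pos: [402.3, 282.8, 114.7]
orientation: [0.595, 3.084, 0.002]
ft_force: [-0.1, -0.0, 6.8]
width: 51.9
grasp_force: 30.0
t 13.15 pos [402.3 282.8 114.7] psi 158.1 shift [-0.   -0.02 -3.76] norm mm 150 turn 12.02
```

```bash
python3 -m jog '[[0,0,-0.5,0,0,0,0],[0,0,-0.9,0,0,0,0],[0,0,-0.9,0,0,0,0],[0,0,-0.9,0,0,0,0],[0,0,-0.55,0,0,0,0],[0,0,0,0,0,1,0],[0,0,0,0,0,1,0],[0,0,0,0,0,1,0],[0,0,0,0,0,1,0],[0,0,0,0,0,1,0],[0,0,0,0,0,1,0],[0,0,0,0,0,1,0],[0,0,0,0,0,1,0],[0,0,0,0,0,1,0],[0,0,0,0,0,1,0],[0,0,0,0,0,1,0],[0,0,0,0,0,1,0]]'
python3 -m jog '[[-0.9,0.37,0,0,0,0,0],[-0.9,0.37,0,0,0,0,0],[-0.9,0.37,0,0,0,0,0],[-0.9,0.37,0,0,0,0,0],[-0.9,0.37,0,0,0,0,0],[-0.9,0.37,0,0,0,0,0],[-0.9,0.37,0,0,0,0,0],[-0.9,0.37,0,0,0,0,0],[0,0,0,0,0,0,0],[0,0,0,0,0,0,0]]'
python3 -c "
from h import *
look('can_yellow','tile_red','tile_yellow','tile_green','can_green',zb={'can_yellow':40}); to(616.5,-13.5,265,86)"
```

```text
t: 14.85
ee_pos: [401.3, 282.1, 263.5]
orientation: [-2.299, -2.14, 0.002]
ft_force: [0.1, -0.3, -1.7]
width: 51.7
grasp_force: 30.0
t: 15.85
ee_pos: [500.1, -13.4, 263.4]
orientation: [-2.296, -2.142, 0.001]
ft_force: [-0.3, 0.0, -1.9]
width: 51.9
grasp_force: 30.0
can_yellow 0.64 px [501. 131. 153.  95.] xy [618.2  50. ] res [-1.   0.3  2.   1.4] 
can_yellow 0.52 px [401.5 163.5 318.  328. ] xy [609.9 -10.8] res [  83.1   63.6 -177.7 -222.1] EDGE
tile_red 0.66 px [521.4 209.2] [42. 54.] xy [667.8 -15.6]
tile_green 0.62 px [540.7  73.3] [40. 19.] xy [677.5  93.2]
can_green 0.88 px [514.   46.5 167.   94. ] xy [625.4  88.9] res [-0.2 14.6  0.4 24. ] EDGE
t 16.15 pos [500.3 -11.9 263.9] psi 86.2 shift [ 0.15  2.9  -0.03] norm mm 116 turn 0.04
```

```bash
python3 -m jog '[[0.05,0.7,0,0,0,0,0],[0.05,0.9,0,0,0,0,0],[0.05,0.9,0,0,0,0,0],[0,0.4,0,0,0,0,0],[0,0,0,0,0,0,0],[0,0,0.6,0,0,0,0],[0,0,0.8,0,0,0,0],[0,0,0.8,0,0,0,0],[0,0,0.3,0,0,0,0],[0,0,0.1,0,0,0,0],[0,0,0.05,0,0,0,0],[0,0,0,0,0,0,0],[0,0,0,0,0,0,0]]'
python3 -c "
from h import *
to(616.5,-13.5,154.5,86)"
```

```text
t: 17.45
ee_pos: [617.5, -14.7, 159.3]
orientation: [2.294, 2.144, 0.003]
ft_force: [0.1, -0.3, -2.1]
width: 51.7
grasp_force: 30.0
t 17.45 pos [617.5 -14.7 159.3] psi 86.1 shift [ 0.03 -0.03  0.12] norm mm 5 turn 0.02
```

```bash
python3 -m jog '[[0.02,-0.02,0.05,0,0,0,0],[0,0,0.05,0,0,0,0],[0,0,0.02,0,0,0,0],[0,0,0,0,0,0,0],[0,0,0,0,0,0,0]]'
```

```text
t: 17.95
ee_pos: [616.6, -13.8, 154.6]
orientation: [2.294, 2.145, 0.002]
ft_force: [-1.8, 0.3, 7.7]
width: 51.7
grasp_force: 30.0
```

```bash
python3 -m jog '[[0,0,0,0,0,0,1],[0,0,0,0,0,0,1],[0,0,0,0,0,0,1],[0,0,0,0,0,0,1],[0,0,-0.4,0,0,0,1],[0,0,-0.9,0,0,0,1],[0,0,-0.9,0,0,0,1],[0,0,-0.8,0,0,0,1],[0.92,-0.09,0,0,0,0,1],[0.92,-0.09,0,0,0,0,1],[0.92,-0.09,0,0,0,0,1],[0.92,-0.09,0,0,0,0,1],[0.92,-0.09,0,0,0,0,1],[0.92,-0.09,0,0,0,0,1],[0.92,-0.09,0,0,0,0,1],[0.92,-0.09,0,0,0,0,1],[0.92,-0.09,0,0,0,0,1],[0.92,-0.09,0,0,0,0,1]]'
python3 -m jog '[[0,0,0,0,0,0.9,1],[0,0,0,0,0,0.9,1],[0,0,0,0,0,0.9,1],[0,0,0,0,0,0.9,1],[0,0,0,0,0,0.7,1],[0,0,0,0,0,0,1],[0,0,0,0,0,0,1]]'
python3 -c "
from h import *
look('can_blue',save='w5'); to(606,356,230,60)"
```

```text
t: 19.75
ee_pos: [604.5, 357.3, 272.8]
orientation: [-2.295, -2.146, 0.0]
ft_force: [1.1, -0.8, 0.8]
width: 88.1
grasp_force: 0.0
t: 20.45
ee_pos: [604.7, 355.7, 272.9]
orientation: [-2.714, -1.582, 0.0]
ft_force: [0.5, -0.2, 0.1]
width: 87.6
grasp_force: 0.0
can_blue 0.73 px [431.5  69.5 148.  134. ] xy [743.2 422.4] res [ 14.2 -16.8 -32.4 -27.7] 
can_blue 0.6 px [333.5 225.5  72.   90. ] xy [608.7 352.9] res [-0.  -0.2 -0.2  0.6] 
t 20.55 pos [604.8 355.7 273. ] psi 60.4 shift [0.02 0.02 1.07] norm mm 43 turn 0.07
```

View pics/w5.png

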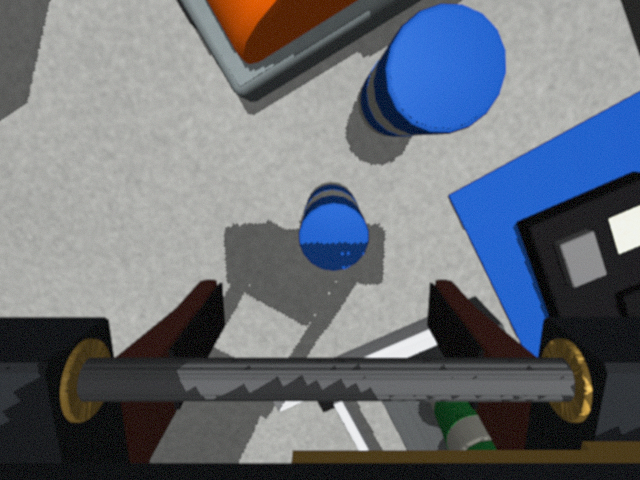

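```bash
python3 -m jog '[[-0.01,0.12,0.5,0,0,0,1],[0,0,0.9,0,0,0,1],[0,0,0.9,0,0,0,1],[0,0,0.9,0,0,0,1],[0,0,0.77,0,0,0,1],[0,0,0,0,0,0,1],[0,0,0,0,0,0,0],[0,0,0,0,0,0,0],[0,0,0,0,0,0,0],[0,0,0,0,0,0,0],[0,0,0,0,0,0,0],[0,0,0,0,0,0,0]]'
python3 -c "
from h import *
to(609,353,265,86)"
```

```text
t: 21.75
ee_pos: [609.4, 353.3, 115.4]
orientation: [2.716, 1.579, 0.003]
ft_force: [-0.7, -1.1, 4.8]
width: 51.7
grasp_force: 30.0
t 21.75 pos [609.4 353.3 115.4] psi 60.3 shift [-0.01 -0.   -3.74] norm mm 150 turn -4.28
```

```bash
python3 -m jog '[[0,0,-0.5,0,0,0,0],[0,0,-0.9,0,0,0,0],[0,0,-0.9,0,0,0,0],[0,0,-0.9,0,0,0,0],[0,0,-0.55,0,0,0,0],[0,0,0,0,0,-0.9,0],[0,0,0,0,0,-0.9,0],[0,0,0,0,0,-0.9,0],[0,0,0,0,0,-0.9,0],[0,0,0,0,0,-0.7,0],[0,0,0,0,0,0,0]]'
python3 -m jog '[[-0.91,-0.21,0,0,0,0,0],[-0.91,-0.21,0,0,0,0,0],[-0.91,-0.21,0,0,0,0,0],[-0.91,-0.21,0,0,0,0,0],[-0.91,-0.21,0,0,0,0,0],[-0.91,-0.21,0,0,0,0,0],[-0.91,-0.21,0,0,0,0,0],[-0.91,-0.21,0,0,0,0,0],[-0.91,-0.21,0,0,0,0,0],[-0.91,-0.21,0,0,0,0,0],[-0.91,-0.21,0,0,0,0,0],[-0.91,-0.21,0,0,0,0,0],[0,0,0,0,0,0,0],[0,0,0,0,0,0,0]]'
python3 -c "
from h import *
look('can_red','can_yellow','tile_red','tile_blue','can_green',zb={'can_yellow':40,'can_red':40},save='w6'); to(612.5,-77,265,86)"
```

```text
t: 22.85
ee_pos: [608.1, 352.7, 263.2]
orientation: [-2.294, -2.146, 0.003]
ft_force: [0.2, -0.7, -4.0]
width: 51.6
grasp_force: 30.0
t: 24.25
ee_pos: [478.5, -76.5, 264.2]
orientation: [-2.299, -2.141, -0.0]
ft_force: [0.4, 1.4, -3.9]
width: 51.7
grasp_force: 30.0
can_red 0.97 px [525.  133.5 163.   94. ] xy [613.7 -16. ] res [-1.5  0.4  3.1  1.7] 
can_yellow 0.82 px [537.5  44.  178.   89. ] xy [620.2  24.5] res [-0.4 17.4  0.8 28.5] EDGE
tile_blue 0.65 px [540.9 208.3] [41. 53.] xy [663.7 -79.6]
can_green 0.66 px [481.    5.5  41.   12. ] xy [553.7  23.2] res [-43.5  65.7  86.9  99.5] EDGE
t 24.55 pos [479.1 -75.1 264.2] psi 86.2 shift [ 0.17  3.33 -0.02] norm mm 133 turn 0.04
```

```bash
python3 -m jog '[[0.04,0.7,0,0,0,0,0],[0.05,0.9,0,0,0,0,0],[0.05,0.9,0,0,0,0,0],[0.04,0.83,0,0,0,0,0],[0,0,0,0,0,0,0],[0,0,0.6,0,0,0,0],[0,0,0.8,0,0,0,0],[0,0,0.8,0,0,0,0],[0,0,0.3,0,0,0,0],[0,0,0.1,0,0,0,0],[0,0,0,0,0,0,0],[0,0,0,0,0,0,0]]'
python3 -c "
from h import *
to(612.5,-77,155.2,86)"
```

```text
t: 25.75
ee_pos: [613.3, -77.8, 161.9]
orientation: [2.293, 2.144, 0.003]
ft_force: [-0.7, -0.1, -3.0]
width: 51.5
grasp_force: 30.0
t 25.75 pos [613.3 -77.8 161.9] psi 86.2 shift [ 0.02 -0.02  0.17] norm mm 7 turn 0.03
```

```bash
python3 -m jog '[[0.02,-0.02,0.1,0,0,0,0],[0,0,0.05,0,0,0,0],[0,0,0.03,0,0,0,0],[0,0,0,0,0,0,0],[0,0,0,0,0,0,0]]'
```

```text
t: 26.25
ee_pos: [612.2, -77.3, 155.4]
orientation: [2.293, 2.144, 0.002]
ft_force: [-3.6, -1.0, 11.2]
width: 51.6
grasp_force: 30.0
```

```bash
python3 -m jog '[[0,0,0,0,0,0,1],[0,0,0,0,0,0,1],[0,0,0,0,0,0,1],[0,0,0,0,0,0,1],[0,0,-0.4,0,0,0,1],[0,0,-0.9,0,0,0,1],[0,0,-0.9,0,0,0,1],[0,0,-0.9,0,0,0,1],[0.6,-0.65,-0.5,0,0,0,1],[0.6,-0.65,-0.5,0,0,0,1],[0.6,-0.63,-0.5,0,0,0,1],[0,0,0,0,0,0,1],[0,0,0,0,0,0,1]]'
python3 - <<'E'
from h import *
o,im,V,m=look('can_red','can_yellow','can_blue','can_green','tile_blue','tile_red','tile_yellow','tile_green',zb=dict(can_red=40,can_yellow=40,can_blue=40),save='w7')
hsv=cv2.cvtColor(im,cv2.COLOR_RGB2HSV); mk=((hsv[...,0]>=5)&(hsv[...,0]<=18)&(hsv[...,1]>170)&(hsv[...,2]>90)).astype(np.uint8)
n,L,st,ce=cv2.connectedComponentsWithStats(mk)
for j in np.argsort(-st[:,4])[:4]: print(st[j],ce[j].round(1))
X=lambda r:np.array([618.6,19.15])+r*np.array([.9978,-.0665])
for r in (-98,-170,-180,-188): print(r,X(r).round(1),proj(m,[*X(r),130],V).round(0))
to(540,0,340,176)
E
```

```text
t: 27.55
ee_pos: [539.5, 0.4, 337.6]
orientation: [2.292, 2.146, 0.002]
ft_force: [-0.1, 0.3, -0.7]
width: 87.8
grasp_force: 0.0
can_red 0.67 px [413.  230.5  85.   84. ] xy [614.1 -14.9] res [-0.4 -0.5  1.2  2. ] 
can_yellow 0.87 px [417.5 156.5  90.   70. ] xy [618.5  50. ] res [-0.6  0.2  1.6  1. ] 
can_blue 0.73 px [401.  293.5  63.  100. ] xy [597.5 -77.9] res [-4.9 -0.1 13.9  3.2] 
can_green 0.74 px [445.5 267.5  30.   34. ] xy [624.7 -40. ] res [-21.6 -12.7  59.   58.9] 
can_green 0.39 px [458.5  84.5  34.   50. ] xy [631.9  88.9] res [-26.4  16.2  66.2  26.2] 
tile_blue 0.7 px [448.5 269.3] [30. 34.] xy [667.8 -77.8]
tile_red 0.92 px [452.1 208.2] [30. 43.] xy [670.9 -10.5]
tile_yellow 0.75 px [463.9 148.6] [18. 48.] xy [682.1  49.8]
tile_green 0.83 px [465.5  91.9] [34. 51.] xy [682.6 103.8]
[     0      0    640    480 306037] [319.8 239.7]
[ 221  161   27   56 1157] [233.  187.4]
[392 197   1   1   1] [392. 197.]
[383 198   1   1   1] [383. 198.]
-98 [520.8  25.7] [[304. 189.]]
-170 [449.   30.5] [[225. 189.]]
-180 [439.   31.1] [[214. 189.]]
-188 [431.   31.7] [[205. 189.]]
t 28.0 pos [ 5.394e+02 -2.000e-01  3.365e+02] psi 86.1 shift [ 0.01  0.01 -0.09] norm mm 4 turn -14.98
```

View pics/w7.png

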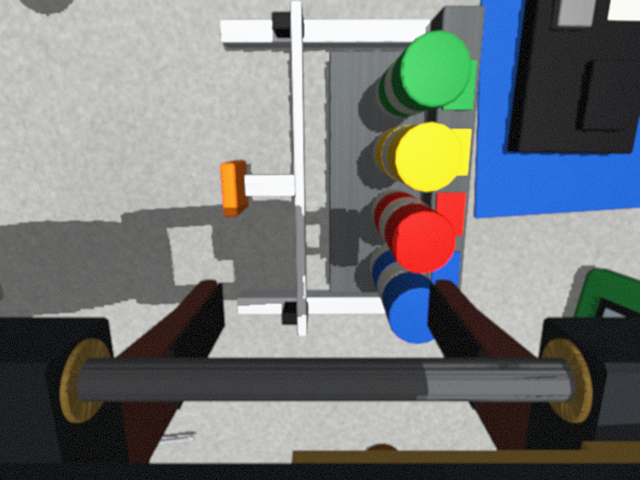

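```bash
python3 -m jog '[[0.15,-0.82,0,0,0,0,0],[0.15,-0.82,0,0,0,0,0],[0.15,-0.82,0,0,0,0,0],[0.15,-0.82,0,0,0,0,0],[0,0,0,0,0,-1,0],[0,0,0,0,0,-1,0],[0,0,0,0,0,-1,0],[0,0,0,0,0,-1,0],[0,0,0,0,0,-1,0],[0,0,0,0,0,-1,0],[0,0,0,0,0,-1,0],[0,0,0,0,0,-1,0],[0,0,0,0,0,-1,0],[0,0,0,0,0,-1,0],[0,0,0,0,0,-1,0],[0,0,0,0,0,-1,0],[0,0,0,0,0,-1,0],[0,0,0,0,0,-1,0],[0,0,0,0,0,-1,0],[0,0,0,0,0,0,0]]'
python3 -m jog '[[0,0,0.8,0,0,0,0],[0,0,0.9,0,0,0,0],[0,0,0.9,0,0,0,0],[0,0,0.9,0,0,0,0],[0,0,0.9,0,0,0,0],[0,0,0.9,0,0,0,0],[0,0,0.5,0,0,0,0],[0,0,0,0,0,0,0],[0,0,0,0,0,0,0]]'
python3 -c "
from h import *
to(496,27.5,105,176)"
```

```text
t: 30.0
ee_pos: [410.1, 32.8, 337.0]
orientation: [-0.104, -3.14, 0.0]
ft_force: [0.6, 1.0, -0.7]
width: 0.4
grasp_force: 0.0
t: 30.9
ee_pos: [410.2, 32.8, 105.3]
orientation: [-0.108, -3.139, 0.0]
ft_force: [0.9, 0.1, 0.7]
width: 0.2
grasp_force: 0.0
t 30.9 pos [410.2  32.8 105.3] psi 176.1 shift [-2.15  0.01  0.01] norm mm 86 turn 0.01
```

```bash
python3 -m jog '[[-0.3,0,0,0,0,0,0],[-0.3,0,0,0,0,0,0],[-0.3,0,0,0,0,0,0],[-0.3,0,0,0,0,0,0],[-0.3,0,0,0,0,0,0],[-0.3,0,0,0,0,0,0],[-0.3,0,0,0,0,0,0]]'
python3 -m jog '[[-0.1,0,0,0,0,0,0],[-0.05,0,0,0,0,0,0]]'
python3 -m jog '[[-0.05,0,0,0,0,0,0],[0,0,0,0,0,0,0]]'
```

```text
t: 31.6
ee_pos: [494.7, 27.2, 105.0]
orientation: [-0.106, -3.139, 0.0]
ft_force: [-4.6, 0.9, 3.0]
width: 0.2
grasp_force: 2.2
t: 31.8
ee_pos: [500.5, 26.8, 105.0]
orientation: [0.106, 3.14, 0.0]
ft_force: [-3.1, 0.2, 1.8]
width: 0.4
grasp_force: 1.6
t: 32.0
ee_pos: [501.9, 26.7, 105.0]
orientation: [0.105, 3.139, -0.0]
ft_force: [-1.5, -0.7, -1.1]
width: 0.4
grasp_force: 0.6
```

```bash
python3 -m jog '[[-0.04,0,0,0,0,0,0],[0,0,0,0,0,0,0]]'
python3 -m jog '[[-0.04,0,0,0,0,0,0],[0,0,0,0,0,0,0]]'
python3 -m jog '[[-0.04,0,0,0,0,0,0],[0,0,0,0,0,0,0]]'
```

```text
t: 32.2
ee_pos: [503.2, 26.6, 105.0]
orientation: [-0.105, -3.14, 0.0]
ft_force: [-3.0, 0.7, -0.9]
width: 0.4
grasp_force: 1.2
t: 32.4
ee_pos: [504.1, 26.5, 105.0]
orientation: [-0.105, -3.138, 0.0]
ft_force: [-5.1, -0.1, 2.9]
width: 0.5
grasp_force: 2.7
t: 32.6
ee_pos: [504.1, 26.5, 104.8]
orientation: [-0.105, -3.135, 0.0]
ft_force: [-10.7, 1.1, 6.4]
width: 0.6
grasp_force: 5.2
```

```bash
python3 -m jog '[[-0.04,0,0,0,0,0,0],[0,0,0,0,0,0,0]]'
python3 -m jog '[[0.3,0,0,0,0,0,0],[0.7,0,0,0,0,0,0],[0.7,0,-0.5,0,0,0,0],[0,0,-0.9,0,0,0,0],[0,0,-0.9,0,0,0,0],[0,0,-0.9,0,0,0,0],[0,0,-0.9,0,0,0,0],[0,0,-0.9,0,0,0,0],[0,0,-0.5,0,0,0,0],[0,0,0,0,0,0,0],[0,0,0,0,0,0,0]]'
python3 - <<'E'
from h import *
o,im,V,m=look('can_red','can_yellow','can_blue','can_green',zb=dict(can_red=40,can_yellow=40,can_blue=40))
im2=optics.get_image("scene"); im3=optics.get_image("side")
a=cv2.resize(im2[180:360,240:480],(400,300)); b=cv2.resize(im3[180:360,240:480],(400,300)); c=cv2.resize(im,(400,300))
cv2.imwrite("pics/end.png",np.vstack([np.hstack([a,b]),np.hstack([c,c*0])])[:,:,::-1])
E
```

```text
t: 32.8
ee_pos: [504.0, 26.4, 104.6]
orientation: [-0.105, -3.131, 0.0]
ft_force: [-15.3, 2.0, 10.1]
width: 0.0
grasp_force: 7.5
t: 33.9
ee_pos: [440.5, 30.8, 324.9]
orientation: [0.106, 3.138, 0.0]
ft_force: [-0.6, 0.8, -0.4]
width: 0.6
grasp_force: 0.0
can_red 0.61 px [575.5  33.  128.   67. ] xy [323.4 224.3] res [-14.2  21.   33.1  35.2] EDGE
can_blue 0.86 px [624.5 413.   30.   25. ] xy [642.3 277.1] res [-38.1 -12.7 109.6 107.7] EDGE
can_blue 0.55 px [326.  310.5 309.   70. ] xy [502.5  25.8] res [  -0.4  -22.2 -243.3   35.5]
```

View pics/end.png

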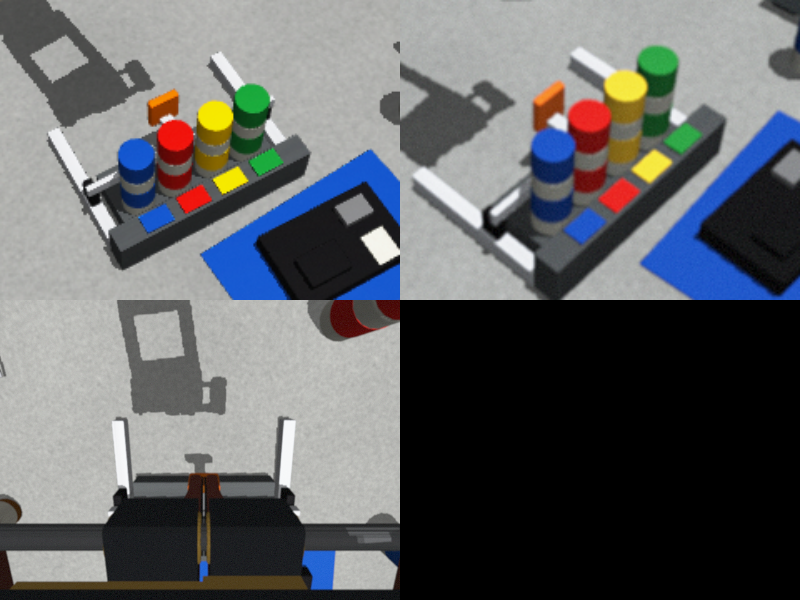

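The final picture shows the four cans upright in one row. Blue, red and yellow (caps near (137,145), (175,130) and (214,110) in the top-left crop) each stand in front of their own tile, and green is still in its place. The fence rail is closed against the row at its stop, and the arm is clear.

```bash
python3 -c "
from workcell import ctrl
print(ctrl.close_job())"
```

```text
the job is handed in; nothing more can be done
None
```

The job is handed in at about 34 s on the robot's clock: the red, yellow and blue cans stand upright in front of their own tiles, the green can and the bottle were not touched, and the fence is pushed home to its stop; the hand-in returned no verdict.

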